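# Fetch the blue-capped reagent bottle from the packed crate and stand it on the balance

## Task

Pull the reagent bottle with the blue cap straight up out of the tightly packed crate and set it down, without dropping it, upright in the middle of the balance's round steel pan, ready to be weighed. Leave the other eight bottles standing in the crate and put nothing else on the balance.

Things in the scene. Friction and masses are not known exactly. Their poses are not given: they have to be found in the camera images.
- bottle: The only bottle with a blue cap: round, amber glass, paper label, 116 mm tall, 0.15 to 0.31 kg. Origin: centre of its underside, z up its axis. Body 64 mm in diameter up to 66 mm, shoulder narrowing to a 24 mm neck at 82 mm, hard cylindrical cap 28 mm in diameter from 84 to 116 mm, the part to grip. It stands in the crate's middle place or the middle of one of its sides.
- crate: Square plywood crate, fixed, 206 x 206 mm, 56 mm high, walls and floor 6 mm. Origin: centre of its underside, x and y along its sides. Nine bottles of one shape touch in rows of 3 along x and y, 64.4 mm apart, cap tops 122 mm above the table. The eight others (0.22 kg) have white, red, yellow, black or green caps. Gaps between caps: 36 mm along the rows, 63 mm along the diagonals.
- balance: White laboratory balance, fixed to the table, 200 x 170 mm, housing top 46 mm above the table. Origin under its centre; x points from the display and keys towards its back, where the pan is. The pan is a plain steel disc 130 mm in diameter, it does not move.
- pan (a point): Centre of the top face of the balance's round steel pan, 60 mm above the table.
Not all that is in view belongs to the job. What is shaped like the bottle but green or turquoise is not meant.

How it is judged:
By the outcome, as a careful person would: the job done as asked, in the order asked, and still so for the second after the job is handed in, with the robot touching nothing.
It also fails if it takes over 42 s, if anything falls off the work surface, if the arm or the gripper's body presses on something with over 40 N, if the wrist force passes 120 N, or if a joint passes its speed limit or range.

## Robot

A 7-joint arm with a two-finger parallel gripper is mounted at the origin on the work surface. World frame = base frame: x ahead of the robot, y to its left, z up, the work surface at z = 0. Lengths are in m, angles in rad, forces in N, time in s.
With the tool pointing down it reaches from about 0.35 to 0.9 m from the base axis. Payload 7.2 kg.
Tool frame: the origin (TCP) lies on the centre line of the jaws, within the pads' length; the fingertips stand env.nose_length ahead of it and the grasp point (between the pads) lies 3 mm ahead of it (env.nose_length is the distance from the TCP to the fingertips, in m); z points along the fingers, y is the line along which they close (so a half turn about z gives the same grasp; the last joint's range is limited). The gripper opens to 85 mm and grips with 20 to 120 N. Pads are 22 mm wide; open, the fingers measure 114 mm over their backs; the gripper's body (76 mm by 85 mm) begins 54 mm behind the grasp point. The pads swing forward as they close: fully open they stand 13 mm farther back than shut.
Start: joints at [-1.173, 0.411, -0.013, 1.596, 0.006, 1.134, -0.082], TCP at [0.281, 0.558, 0.225] pointing down, gripper open.
Joint ranges: [-2.95, 2.95], [-0.29, 1.99], [-1.47, 1.44], [0.14, 2.54], [-1.03, 4.17], [0.13, 1.85], [-2.86, 2.86]. Speed limits (rad/s): [2.39, 2.39, 3.01, 3.01, 3.14, 3.14, 3.14].

## Interface

Orientations are given as [roll, pitch, yaw] about the fixed x, y, z axes, in that order (R = Rz(yaw) Ry(pitch) Rx(roll)).
In Python, from station import env gives the robot as it stands.
- The arm moves only by the shell command python3 -m inch 'ROWS' [FORCE]. ROWS is JSON, a list of rows, each an object with "claw": the opening, from 0 (shut) to 1 (fully open); "travel": the shift along the tool's x, y, z in cm, a list of three; "roll": the turn about the tool's z in degrees. A call has 1 to 8 rows; each row shifts and turns the commanded pose from where the row before left it, along the tool's axes as they then stand; what a row does not reach is not made up. A row lasts 1/8 s, in which the tool goes at most 62.5 mm and 10.7 degrees, less where a joint would pass 70% of its speed; a pose out of reach is approached as far as the arm can. A call is refused whole if a number of a shift passes 6.25 or a number of a turn 10.7, either way. A call with a gripper value outside its range is refused whole. The fingers move at their own pace and stop on an object; FORCE is the grip in N (left out, the last holds). Time passes only in rows, so rows that do not move let the fingers close. It gives the time, the measured TCP pose, the force, the opening and the grip force at its end, in the units of the state.
- env.observe(): the state, without advancing time (a new reading comes with each control period).
- env.grab_frame(name): name is "side" or "top" or "wrist"; returns the picture (420x560x3 uint8, blue, green, red); there is no depth.
- env.camera_info(name): a dict with "fx", "fy", "cx", "cy" (pixels), "k1" (the pictures are not rectified: a ray, as slopes to the right and down, at radius r is drawn at 1 + k1 r^2 times it, then the intrinsics apply), "world_from_camera" (4x4, takes a point from camera to world coordinates). Camera axes: x right, y up, looking along -z (the intrinsics and any distortion apply to the point x, -y, -z); pixel columns grow to the right and rows downward; lengths in m; the calibration is good to about 2 mm. A picture is of the moment at which its call begins: read the wrist's pose just before it. camera_info takes no time and is no camera call; for the wrist camera it gives the pose at the moment of the call.
- env.job_done(): hands the job in; it is judged then, once.
The state is a dict: "clock": time; "qpos": joint angles; "joint_vel": joint speeds; "joint_torque": joint torques, N m; "ee_pos": TCP position; "tcp_rot": TCP orientation; "contact_force": force on the tool from outside, world axes, zero at the start; "moment": the same for the moment, N m; "grip_width": finger opening in m; "grasp_force": force on a finger pad.
Only numpy, scipy, OpenCV 4.12 (cv2) and the standard library are available. Lean on these libraries where they do the work, as an engineer would, in place of code of your own. Each camera call takes 0.05 s, during which the arm holds its last target. There are 200 camera calls.

## Working session

There is one attempt and no reset: what is moved stays moved. The work goes in short steps, Python scripts to look and compute and a shell command to move; the robot and the scene stay as the last step left them, time stands still between calls to the robot, and variables do not carry over. Pictures are saved under pics/ and viewed, at most 10 in all, crops included, and the job is handed in when it is done.

```bash
mkdir -p pics; cat > h.py <<'E'
import numpy as np, cv2
from station import env
def ray(name,u,v,info=None):
    c=info or env.camera_info(name)
    d=np.array([(u-c['cx'])/c['fx'],(v-c['cy'])/c['fy']]); s=d.copy()
    for _ in range(20): s=d/(1+c['k1']*(s@s))
    T=np.array(c['world_from_camera']); return T[:3,3],T[:3,:3]@np.array([s[0],-s[1],-1])
def onplane(name,u,v,z,info=None):
    o,d=ray(name,u,v,info); return o+d*(z-o[2])/d[2]
E
python3 - <<'E'
from h import *
print(env.observe(),env.nose_length)
a=env.grab_frame("top");b=env.grab_frame("side")
cv2.imwrite("pics/top.png",a);cv2.imwrite("pics/side.png",b)
for n in("top","side"):print(env.camera_info(n))
E
```

```text
{'clock': 0.0, 'qpos': array([-1.17322748,  0.41191876, -0.01270386,  1.59701589,  0.0055979 ,
        1.13430485, -0.08222226]), 'joint_vel': array([ 8.62844194e-06,  6.63620597e-04,  8.78105103e-04,  3.56701607e-04,
       -1.38380593e-04,  9.61437307e-04,  9.13965856e-04]), 'joint_torque': array([-6.50732873e-04, -6.00617123e+01,  6.81782719e-01, -2.99404514e+01,
        1.37419600e-02,  1.05781609e-02, -1.29051176e-05]), 'ee_pos': array([0.28051292, 0.55796158, 0.2242529 ]), 'tcp_rot': array([-3.13998553e+00,  1.15495562e-04,  2.67581777e+00]), 'contact_force': array([0.04656712, 0.05876972, 0.35732272]), 'moment': array([-0.0682935 ,  0.02000479, -0.0238892 ]), 'grasp_force': 0.0, 'grip_width': 0.08565627824351986} 0.022
{'fx': 462.2545181169899, 'fy': 462.2545181169899, 'cx': 277.1711012947037, 'cy': 208.57880847113336, 'k1': -0.025388619219134077, 'world_from_camera': array([[-0.00990457,  0.98372916, -0.17938461,  0.36012258],
       [-0.9998676 , -0.01205927, -0.01092508,  0.05755832],
       [-0.01291057,  0.17925265,  0.98371836,  1.17789003],
       [ 0.        ,  0.        ,  0.        ,  1.        ]])}
{'fx': 400.2937844268641, 'fy': 400.2937844268641, 'cx': 278.71742012819806, 'cy': 212.03108367264875, 'k1': 0.027322227877918624, 'world_from_camera': array([[ 0.76119755,  0.39912825, -0.51115059,  0.10634473],
       [-0.64841366,  0.48267591, -0.58871359, -0.4667315 ],
       [ 0.01174785,  0.77956437,  0.62621193,  0.62378921],
       [ 0.        ,  0.        ,  0.        ,  1.        ]])}
```

View pics/top.png

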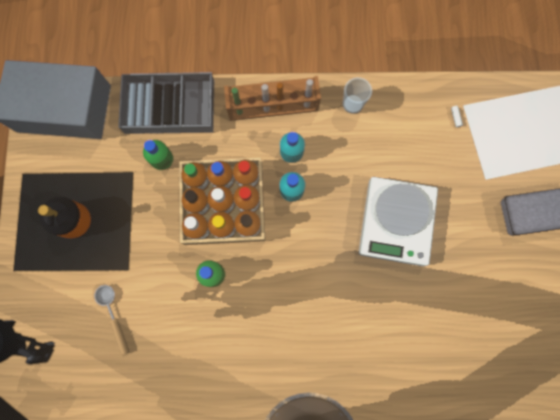

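View pics/side.png

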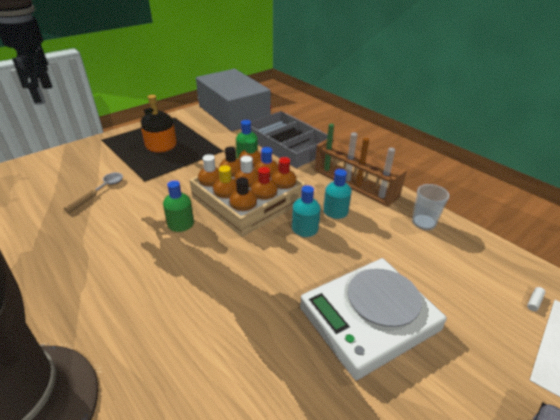

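In the top view, five things have a blue cap: green bottles at (151,147) and (206,272), turquoise ones at (293,139) and (293,180), and an amber bottle in the crate at (218,169). The target is the amber one, at the middle of the crate's far side. Next I'll measure it and confirm it in a crop.

```bash
python3 - <<'E'
from h import *
a=cv2.imread("pics/top.png");b=cv2.imread("pics/side.png")
cv2.imwrite("pics/crop.png",cv2.resize(a[120:290,130:320],None,fx=3.4,fy=3.4,interpolation=cv2.INTER_CUBIC))
def blobs(im,lo,hi,amin):
    m=cv2.inRange(cv2.cvtColor(im,cv2.COLOR_BGR2HSV),lo,hi)
    n,_,s,c=cv2.connectedComponentsWithStats(m)
    return [(c[i].round(1),s[i,4]) for i in range(1,n) if s[i,4]>=amin]
for nm,im in(("top",a),("side",b)):
    for c,ar in blobs(im,(108,150,80),(125,255,255),30):
        print(nm,"blue",c,ar,onplane(nm,*c,0.118 if nm=="top" else .106).round(4))
for nm,u,v in(("red1",244,168),("green",190,171),("white",217,195),("yellow",218,222),("white2",191,223),("black",246,221)):
    print(nm,onplane("top",u,v,.122).round(4))
# pan circle / ellipse
for nm,im,box in(("top",a,(365,175,440,245)),("side",b,(335,255,435,335))):
    x0,y0,x1,y1=box;h=cv2.cvtColor(im,cv2.COLOR_BGR2HSV)[y0:y1,x0:x1]
    m=cv2.inRange(h,(0,0,90),(180,255,183))
    m=cv2.morphologyEx(m,cv2.MORPH_OPEN,np.ones((5,5)))
    cs,_=cv2.findContours(m,0,1);c=max(cs,key=cv2.contourArea)
    e=cv2.fitEllipse(cv2.convexHull(c));u,v=e[0][0]+x0,e[0][1]+y0
    print(nm,"pan",(u,v),e[1],onplane(nm,u,v,.06).round(4))
    
E
```

```text
top blue [292.3 137.6] 76 [0.726  0.0313 0.118 ]
top blue [149.5 145.8] 72 [0.7106 0.3748 0.118 ]
top blue [216.8 167.6] 71 [0.6541 0.2117 0.118 ]
top blue [292.4 179.4] 91 [0.6229 0.0327 0.118 ]
top blue [205.2 272. ] 87 [0.4084 0.235  0.118 ]
side blue [245.7 125.7] 102 [0.7088 0.3744 0.106 ]
side blue [266.5 153.8] 121 [0.6571 0.218  0.106 ]
side blue [339.8 176.8] 145 [0.7233 0.0291 0.106 ]
side blue [174.  188.9] 141 [0.4036 0.2296 0.106 ]
side blue [307.1 193.6] 141 [0.6189 0.0295 0.106 ]
red1 [0.6511 0.1467 0.122 ]
green [0.6455 0.2746 0.122 ]
white [0.5867 0.2097 0.122 ]
yellow [0.5228 0.2066 0.122 ]
white2 [0.5212 0.2692 0.122 ]
black [0.5243 0.1417 0.122 ]
top pan (423.04483795166016, 213.37324142456055) (60.19160079956055, 97.54147338867188) [ 0.5477 -0.2873  0.06  ]
side pan (390.4328727722168, 303.8139953613281) (58.69853591918945, 96.33114624023438) [ 0.5509 -0.2569  0.06  ]
```

View pics/crop.png

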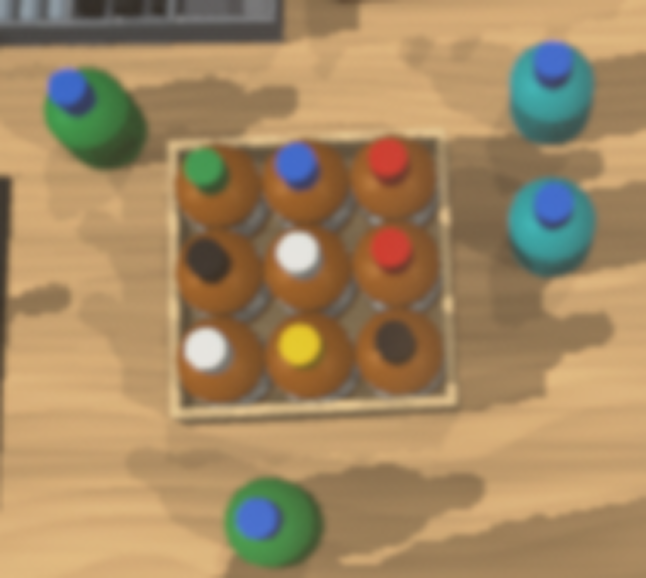

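The crop confirms it: the only blue cap on an amber bottle is at crop (297,163), which is top view (217,168). That puts it near (0.653, 0.212), and the two views agree to about 6 mm. The crate's yaw is about 2.5°, so I'll close along the diagonal at 47.5°, where the gaps between caps are widest. That takes a +15.8° roll. The pan fit was poor because of the mask, so I'll redo it later. Moving to a hover point first.

```bash
python3 -m inch '[{"claw":1,"travel":[0,0,0],"roll":7.9},{"claw":1,"travel":[0,0,0],"roll":7.9},{"claw":1,"travel":[-3,0,0],"roll":0},{"claw":1,"travel":[-5,0,0],"roll":0},{"claw":1,"travel":[-5,0,0],"roll":0},{"claw":1,"travel":[-5,0,0],"roll":0},{"claw":1,"travel":[-5,0,0],"roll":0},{"claw":1,"travel":[-5,0,0],"roll":0}]' 40
python3 -m inch '[{"claw":1,"travel":[-5,0,0],"roll":0},{"claw":1,"travel":[-5,0,0],"roll":0},{"claw":1,"travel":[-4,0,0],"roll":0},{"claw":1,"travel":[-2,0,0],"roll":0},{"claw":1,"travel":[0,0,0],"roll":0},{"claw":1,"travel":[0,0,0],"roll":0}]'
python3 - <<'E'
from h import *
i=env.camera_info("wrist");print(i)
cv2.imwrite("pics/w1.png",env.grab_frame("wrist"))
E
```

```text
clock: 1.1
ee_pos: [0.4881, 0.368, 0.2248]
tcp_rot: [-3.141, -0.0, 2.4]
contact_force: [0.3, -0.3, -0.4]
grip_width: 0.0854
grasp_force: 0.0
clock: 1.85
ee_pos: [0.6038, 0.2633, 0.2249]
tcp_rot: [-3.142, -0.002, 2.402]
contact_force: [0.7, -0.5, 0.5]
grip_width: 0.0853
grasp_force: 0.0
{'fx': 369.6368888263053, 'fy': 369.6368888263053, 'cx': 275.9714895244251, 'cy': 214.25910598313064, 'k1': -0.03455688220563004, 'world_from_camera': array([[ 6.73835955e-01, -7.02296544e-01, -2.29618531e-01,
         5.44032508e-01],
       [ 7.38880667e-01,  6.40184684e-01,  2.10282978e-01,
         3.17473421e-01],
       [-6.82742121e-04, -3.11356924e-01,  9.50292797e-01,
         3.72719600e-01],
       [ 0.00000000e+00,  0.00000000e+00,  0.00000000e+00,
         1.00000000e+00]])}
```

View pics/w1.png

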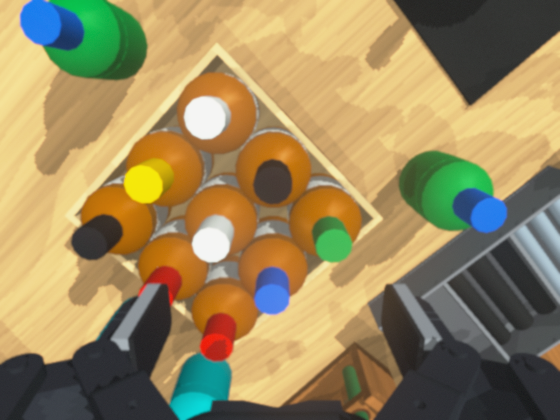

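The wrist view shows the blue-capped amber bottle at about (271,290), between the green cap (333,238) and the red one (217,338), with the fingers lined up on the diagonal. Next I'll measure the cap's top face here and the pan in the top view.

```bash
python3 - <<'E'
from h import *
w=cv2.imread("pics/w1.png");inf=env.camera_info("wrist")
h=cv2.cvtColor(w,cv2.COLOR_BGR2HSV)
m=cv2.inRange(h,(105,120,60),(128,255,255));n,l,s,c=cv2.connectedComponentsWithStats(m)
i=l[290,272];v=h[...,2][l==i];print(s[i],c[i],np.percentile(v,[5,25,50,75,95]))
ys=np.where(l==i)[0]
for y in range(ys.min(),ys.max()+1,4):
    xs=np.where(l[y]==i)[0];print(y,xs.min(),xs.max(),int(np.median(h[y,xs,2])))
print("centroid z.106",onplane("wrist",*c[i],.106,inf).round(4))
a=cv2.imread("pics/top.png");ha=cv2.cvtColor(a,cv2.COLOR_BGR2HSV)
print(ha[210,360:450:4].tolist())
print(ha[175:245:4,404].tolist())
E
```

```text
[ 255  268   34   46 1203] [272.17456359 291.46633416] [150.1 186.  235.  236.  237. ]
268 270 274 167
272 263 283 174
276 262 285 177
280 261 286 178
284 261 287 192
288 258 287 237
292 256 287 237
296 255 288 236
300 255 287 236
304 256 287 236
308 259 284 236
312 266 277 234
centroid z.106 [0.6555 0.2116 0.106 ]
[[17, 104, 191], [16, 61, 175], [30, 7, 226], [42, 6, 218], [60, 3, 178], [100, 5, 170], [98, 6, 170], [105, 6, 171], [102, 7, 171], [105, 6, 170], [102, 7, 171], [102, 8, 169], [108, 8, 169], [102, 8, 168], [105, 6, 168], [102, 8, 170], [108, 7, 171], [100, 4, 172], [30, 9, 179], [17, 78, 154], [17, 100, 150], [17, 102, 148], [17, 104, 160]]
[[17, 106, 219], [17, 107, 203], [30, 8, 197], [90, 3, 167], [100, 5, 167], [98, 6, 167], [105, 6, 168], [96, 8, 168], [102, 8, 169], [102, 8, 170], [102, 8, 168], [102, 8, 168], [102, 8, 169], [100, 9, 169], [102, 7, 172], [60, 3, 184], [25, 7, 229], [25, 7, 230]]
```

```bash
python3 - <<'E'
from h import *
def big(m,p):
    n,l,s,c=cv2.connectedComponentsWithStats(m);i=l[p[1],p[0]]
    cs,_=cv2.findContours((l==i).astype(np.uint8),0,1);return cv2.fitEllipse(cv2.convexHull(max(cs,key=cv2.contourArea)))
w=cv2.imread("pics/w1.png");inf=env.camera_info("wrist");h=cv2.cvtColor(w,cv2.COLOR_BGR2HSV)
e=big(cv2.inRange(h,(105,120,222),(128,255,255)),(272,300));P=onplane("wrist",*e[0],.122,inf)
r=np.mean(e[1])/2/369.6*.25
print("cap",e,P.round(4))
for nm,p in(("top",(404,210)),("side",(388,298))):
    im=cv2.imread(f"pics/{nm}.png");hh=cv2.cvtColor(im,cv2.COLOR_BGR2HSV);s=int(hh[p[1],p[0],2])
    m=cv2.inRange(hh,(85,4,s-9),(125,60,s+9));m=cv2.morphologyEx(m,5 and cv2.MORPH_OPEN,np.ones((3,3)))
    e=big(m,p);Q=onplane(nm,*e[0],.06)
    d=np.linalg.norm(onplane(nm,e[0][0]-e[1][1]/2,e[0][1],.06)-Q)*2
    print(nm,e,Q.round(4),"diam~",d)
o=env.observe();y=o['tcp_rot'][2];d=P[:2]-o['ee_pos'][:2];print(o['ee_pos'],"tool x,y cm",100*(d@[np.cos(y),np.sin(y)]),100*(d@[np.sin(y),-np.cos(y)]))
E
```

```text
cap ((271.8507995605469, 298.7346496582031), (28.62994384765625, 32.713844299316406), 84.57044219970703) [0.6533 0.2135 0.122 ]
top ((402.3713073730469, 209.88829040527344), (48.45663070678711, 51.38036346435547), 114.29988861083984) [ 0.5569 -0.2371  0.06  ] diam~ 0.12602620319939817
side ((384.23193359375, 296.7760009765625), (51.86286926269531, 74.73214721679688), 109.6072006225586) [ 0.5551 -0.2402  0.06  ] diam~ 0.13336475444833898
[0.60370412 0.26347078 0.22498189] tool x,y cm -7.036262978184434 -0.35746407417181425
```

The cap is at (0.653, 0.2135) and the pan at (0.556, -0.2385). Its two views agree to 3 mm, and the diameter comes out near 130 mm as it should. Now to align and start down.

```bash
python3 -m inch '[{"claw":1,"travel":[-4,-0.35,0],"roll":0},{"claw":1,"travel":[-3,0,0],"roll":0},{"claw":1,"travel":[0,0,2],"roll":0},{"claw":1,"travel":[0,0,3],"roll":0},{"claw":1,"travel":[0,0,2],"roll":0},{"claw":1,"travel":[0,0,0],"roll":0},{"claw":1,"travel":[0,0,0],"roll":0}]' 40
python3 - <<'E'
from h import *
i=env.camera_info("wrist")
w=env.grab_frame("wrist");cv2.imwrite("pics/w2.png",w)
h=cv2.cvtColor(w,cv2.COLOR_BGR2HSV)
n,l,s,c=cv2.connectedComponentsWithStats(cv2.inRange(h,(105,120,200),(128,255,255)))
for k in range(1,n):
    if s[k,4]>200: print(s[k],c[k],onplane("wrist",*c[k],.122,i).round(4))
print(env.observe()['ee_pos'])
E
```

```text
clock: 2.78
ee_pos: [0.6548, 0.212, 0.1562]
tcp_rot: [3.14, 0.001, 2.401]
contact_force: [0.0, -0.5, 0.8]
grip_width: 0.0854
grasp_force: 0.0
[ 252  214   49   58 1913] [276.76581286 246.024046  ] [0.6527 0.2142 0.122 ]
[0.65507709 0.21192628 0.15650334]
```

View pics/w2.png

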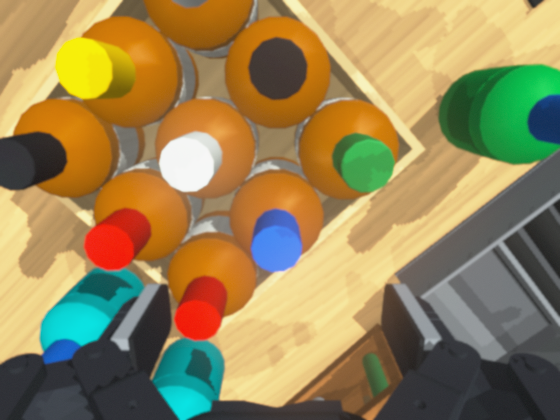

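The cap sits at (277,240), centred between the fingers to within about 2 mm. The left finger heads for the wide diagonal gap and the right one for free space outside the crate. Descending and closing.

```bash
python3 -m inch '[{"claw":1,"travel":[0.2,0,1.5],"roll":0},{"claw":1,"travel":[0,0,1.5],"roll":0},{"claw":1,"travel":[0,0,1.3],"roll":0},{"claw":1,"travel":[0,0,0],"roll":0},{"claw":1,"travel":[0,0,0],"roll":0}]' 60
python3 -m inch '[{"claw":0,"travel":[0,0,0],"roll":0},{"claw":0,"travel":[0,0,0],"roll":0},{"claw":0,"travel":[0,0,0],"roll":0},{"claw":0,"travel":[0,0,0],"roll":0},{"claw":0,"travel":[0,0,0],"roll":0},{"claw":0,"travel":[0,0,0],"roll":0}]' 60
```

```text
clock: 3.45
ee_pos: [0.6532, 0.2127, 0.1122]
tcp_rot: [3.142, 0.0, 2.4]
contact_force: [-0.1, -0.9, -0.6]
grip_width: 0.0852
grasp_force: 0.0
clock: 4.2
ee_pos: [0.6534, 0.213, 0.1127]
tcp_rot: [3.14, 0.0, 2.4]
contact_force: [-0.2, 0.2, 4.9]
grip_width: 0.0234
grasp_force: 58.9
```

The opening reads 23.4 mm, but the cap should give 28. I'll look before lifting.

```bash
python3 - <<'E'
from h import *
w=env.grab_frame("wrist");s=env.grab_frame("side")[100:240,180:380]
s=cv2.resize(s,None,fx=2,fy=2);W=w[200:420,100:500]
c=np.zeros((500,400,3),np.uint8);c[:220]=W;c[220:500]=s
cv2.imwrite("pics/w3.png",c)
print(env.observe()['contact_force'],env.observe()['moment'])
E
```

```text
[0.50681496 1.05243518 5.83026536] [ 0.08187575 -0.01695027 -0.05674959]
```

View pics/w3.png

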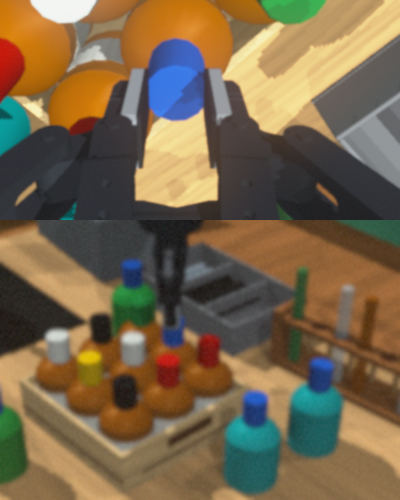

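```bash
python3 - <<'E'
from h import *
i=env.camera_info("wrist");o=env.observe();T=np.linalg.inv(i['world_from_camera'])
y=o['tcp_rot'][2];X=np.array([np.cos(y),np.sin(y),0]);Y=np.array([np.sin(y),-np.cos(y),0]);Z=np.array([0,0,-1])
def pr(P):
    p=T[:3]@np.append(P,1);s=np.array([p[0],-p[1]])/-p[2];s=s*(1+i['k1']*(s@s));return (s*i['fx']+[i['cx'],i['cy']]-[100,200]).round(0)
t=o['ee_pos']
for a in(-11,0,11):
  for b in(-14,14):
    print("pad",a,b,"tip",pr(t+X*a/1e3+Y*b/1e3+Z*.022),"top(z-9mm)",pr(t+X*a/1e3+Y*b/1e3-Z*.0093))
w=cv2.imread("pics/w3.png")[:220];h=cv2.cvtColor(w,cv2.COLOR_BGR2HSV)
n,l,s,c=cv2.connectedComponentsWithStats(cv2.inRange(h,(105,120,80),(128,255,255)))
k=l[80,177];print(s[k],c[k])
for yy in range(s[k][1],s[k][1]+s[k][3],5):
    xs=np.where(l[yy]==k)[0];print(yy,xs.min(),xs.max(),int(np.median(h[yy,xs,2])))
z=cv2.resize(w[20:160,80:270],None,fx=4,fy=4,interpolation=cv2.INTER_CUBIC);cv2.imwrite("pics/w4.png",z)
E
```

```text
pad -11 -14 tip [149.  81.] top(z-9mm) [145. 115.]
pad -11 14 tip [204.  81.] top(z-9mm) [209. 115.]
pad 0 -14 tip [149.  61.] top(z-9mm) [144.  93.]
pad 0 14 tip [204.  61.] top(z-9mm) [210.  93.]
pad 11 -14 tip [148.  41.] top(z-9mm) [143.  70.]
pad 11 14 tip [205.  41.] top(z-9mm) [210.  70.]
[ 148   40   56   79 3767] [175.54897797  80.21130873]
40 171 180 172
45 161 192 179
50 156 197 181
55 153 200 183
60 152 202 185
65 150 202 195
70 150 203 229
75 150 200 229
80 148 202 228
85 148 202 228
90 148 202 227
95 148 202 226
100 148 202 196
105 149 202 189
110 153 198 190
115 157 191 189
```

View pics/w4.png

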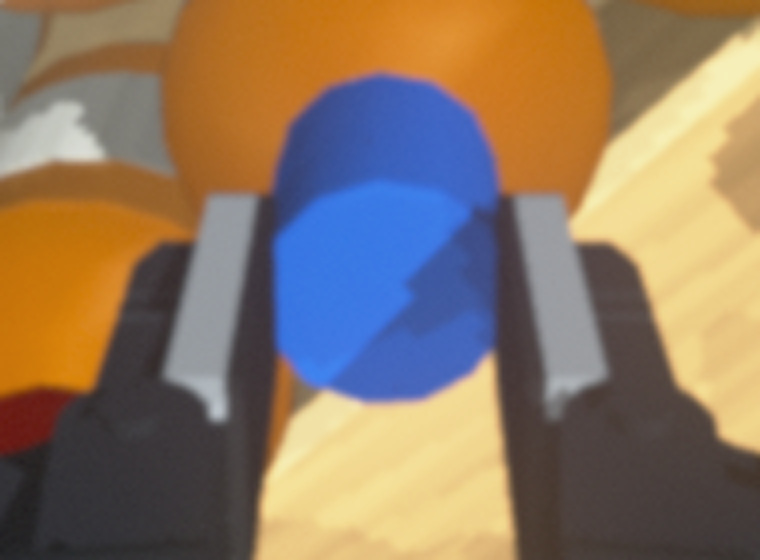

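In the crop the cap lies squarely between the pads. Its top face is centred at (177,92), against (177,93) predicted from the TCP, so the grasp is good and the opening reading is just biased. Lifting straight up.

```bash
python3 -m inch '[{"claw":0,"travel":[0,0,-0.5],"roll":0},{"claw":0,"travel":[0,0,-1],"roll":0},{"claw":0,"travel":[0,0,-1.5],"roll":0},{"claw":0,"travel":[0,0,-2],"roll":0},{"claw":0,"travel":[0,0,-2],"roll":0},{"claw":0,"travel":[0,0,-2],"roll":0},{"claw":0,"travel":[0,0,-2],"roll":0},{"claw":0,"travel":[0,0,-2],"roll":0}]' 70
python3 -m inch '[{"claw":0,"travel":[0,0,-2],"roll":0},{"claw":0,"travel":[0,0,-1],"roll":0},{"claw":0,"travel":[0,0,0],"roll":0},{"claw":0,"travel":[0,0,0],"roll":0}]'
python3 - <<'E'
from h import *
cv2.imwrite("pics/s5.png",env.grab_frame("side"))
o=env.observe();y=o['tcp_rot'][2];d=np.array([.556,-.2385])-o['ee_pos'][:2];print(100*(d@[np.cos(y),np.sin(y)]),100*(d@[np.sin(y),-np.cos(y)]))
E
```

```text
clock: 5.3
ee_pos: [0.653, 0.2125, 0.2442]
tcp_rot: [3.141, 0.0, 2.4]
contact_force: [0.0, -0.4, -2.7]
grip_width: 0.0228
grasp_force: 69.1
clock: 5.8
ee_pos: [0.6525, 0.2126, 0.2713]
tcp_rot: [-3.14, -0.001, 2.4]
contact_force: [-1.0, 0.6, -3.3]
grip_width: 0.0224
grasp_force: 69.1
-23.351747653539196 -39.780788935891984
```

View pics/s5.png

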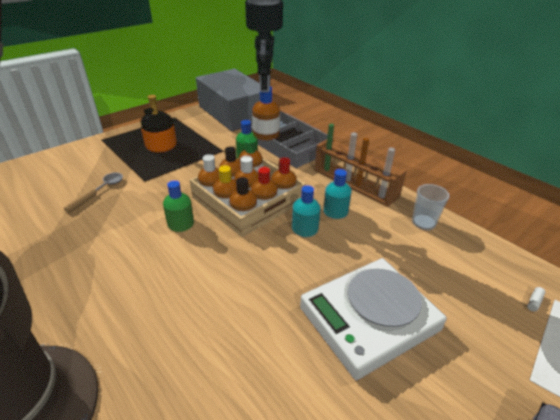

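The bottle hangs upright from the gripper at (265,115), clear of the crate, and the other eight still stand in their places. Carrying it to above the pan.

```bash
python3 -m inch '[{"claw":0,"travel":[-0.65,-1.1,0],"roll":0},{"claw":0,"travel":[-1.3,-2.2,0],"roll":0},{"claw":0,"travel":[-1.95,-3.3,0],"roll":0},{"claw":0,"travel":[-1.95,-3.3,0],"roll":0},{"claw":0,"travel":[-1.95,-3.3,0],"roll":0},{"claw":0,"travel":[-1.95,-3.3,0],"roll":0},{"claw":0,"travel":[-1.95,-3.3,0],"roll":0},{"claw":0,"travel":[-1.95,-3.3,0],"roll":0}]'
python3 -m inch '[{"claw":0,"travel":[-1.95,-3.3,0],"roll":0},{"claw":0,"travel":[-1.95,-3.3,0],"roll":0},{"claw":0,"travel":[-1.95,-3.3,0],"roll":0},{"claw":0,"travel":[-1.95,-3.3,0],"roll":0},{"claw":0,"travel":[-1.3,-2.2,0],"roll":0},{"claw":0,"travel":[-0.65,-1.1,0],"roll":0},{"claw":0,"travel":[0,0,0],"roll":0},{"claw":0,"travel":[0,0,0],"roll":0}]'
python3 - <<'E'
from h import *
cv2.imwrite("pics/s6.png",env.grab_frame("side"))
o=env.observe();y=o['tcp_rot'][2];d=np.array([.556,-.2385])-o['ee_pos'][:2];print(100*(d@[np.cos(y),np.sin(y)]),100*(d@[np.sin(y),-np.cos(y)]))
E
```

```text
clock: 6.85
ee_pos: [0.5961, -0.0534, 0.2723]
tcp_rot: [-3.141, 0.0, 2.398]
contact_force: [0.4, 0.7, -2.9]
grip_width: 0.0229
grasp_force: 69.1
clock: 7.85
ee_pos: [0.5583, -0.236, 0.272]
tcp_rot: [3.141, -0.001, 2.401]
contact_force: [-0.2, 0.1, -2.7]
grip_width: 0.0227
grasp_force: 69.1
0.0013175470890150476 -0.35966254551798
```

View pics/s6.png

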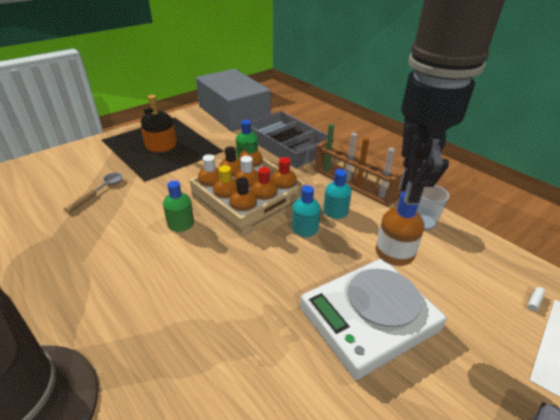

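The bottle is upright above the pan, with its base at about (400,255). At contact the TCP should be near z = 0.167. Going down to 5 mm above that, then creeping.

```bash
python3 -m inch '[{"claw":0,"travel":[0,-0.35,2],"roll":0},{"claw":0,"travel":[0,0,2.5],"roll":0},{"claw":0,"travel":[0,0,2.5],"roll":0},{"claw":0,"travel":[0,0,2],"roll":0},{"claw":0,"travel":[0,0,1],"roll":0},{"claw":0,"travel":[0,0,0],"roll":0},{"claw":0,"travel":[0,0,0],"roll":0}]'
python3 -m inch '[{"claw":0,"travel":[0,0,0.2],"roll":0},{"claw":0,"travel":[0,0,0.1],"roll":0},{"claw":0,"travel":[0,0,0],"roll":0},{"claw":0,"travel":[0,0,0],"roll":0}]'
```

```text
clock: 8.78
ee_pos: [0.5563, -0.2399, 0.173]
tcp_rot: [3.141, 0.001, 2.4]
contact_force: [0.4, 0.3, -3.4]
grip_width: 0.023
grasp_force: 69.2
clock: 9.28
ee_pos: [0.5557, -0.24, 0.1692]
tcp_rot: [3.142, 0.0, 2.4]
contact_force: [-0.3, -0.2, -3.3]
grip_width: 0.0229
grasp_force: 69.2
```

```bash
python3 -m inch '[{"claw":0,"travel":[0,0.1,0.1],"roll":0},{"claw":0,"travel":[0,0,0.1],"roll":0},{"claw":0,"travel":[0,0,0],"roll":0},{"claw":0,"travel":[0,0,0],"roll":0}]'
```

```text
clock: 9.78
ee_pos: [0.5563, -0.2392, 0.167]
tcp_rot: [-3.142, -0.0, 2.4]
contact_force: [0.1, -0.2, -2.9]
grip_width: 0.0226
grasp_force: 69.3
```

```bash
python3 -m inch '[{"claw":0,"travel":[0,0,0.1],"roll":0},{"claw":0,"travel":[0,0,0],"roll":0},{"claw":0,"travel":[0,0,0],"roll":0}]'
```

```text
clock: 10.15
ee_pos: [0.5569, -0.2392, 0.1668]
tcp_rot: [3.141, 0.001, 2.4]
contact_force: [-0.8, 1.6, 5.6]
grip_width: 0.0227
grasp_force: 70.6
```

The force went from -2.9 to +5.6 N at z = 0.1668, so the bottle is standing on the pan. Opening gently, then retreating upward.

```bash
python3 -m inch '[{"claw":0.35,"travel":[0,0,0],"roll":0},{"claw":0.45,"travel":[0,0,0],"roll":0},{"claw":0.7,"travel":[0,0,0],"roll":0},{"claw":1,"travel":[0,0,0],"roll":0},{"claw":1,"travel":[0,0,0],"roll":0},{"claw":1,"travel":[0,0,0],"roll":0}]' 40
python3 -m inch '[{"claw":1,"travel":[0,0,-1],"roll":0},{"claw":1,"travel":[0,0,-2],"roll":0},{"claw":1,"travel":[0,0,-3],"roll":0},{"claw":1,"travel":[0,0,-4],"roll":0},{"claw":1,"travel":[0,0,-4],"roll":0},{"claw":1,"travel":[0,0,-2],"roll":0},{"claw":1,"travel":[0,0,0],"roll":0},{"claw":1,"travel":[0,0,0],"roll":0}]'
python3 - <<'E'
from h import *
t=env.grab_frame("top");s=env.grab_frame("side")
c=np.hstack([s[100:400,150:480],t[130:430,130:460]])
cv2.imwrite("pics/end.png",c)
E
```

```text
clock: 10.9
ee_pos: [0.5564, -0.2392, 0.166]
tcp_rot: [-3.142, -0.0, 2.4]
contact_force: [-0.5, 0.2, 0.6]
grip_width: 0.0851
grasp_force: 0.0
clock: 11.9
ee_pos: [0.556, -0.239, 0.3253]
tcp_rot: [-3.141, -0.001, 2.4]
contact_force: [-0.1, 0.2, -0.2]
grip_width: 0.0851
grasp_force: 0.0Traceback (most recent call last):
  File "<stdin>", line 3, in <module>
    return _nx.concatenate(arrs, 1, dtype=dtype, casting=casting)
           ~~~~~~~~~~~~~~~^^^^^^^^^^^^^^^^^^^^^^^^^^^^^^^^^^^^^^^
ValueError: all the input array dimensions except for the concatenation axis must match exactly, but along dimension 0, the array at index 0 has size 300 and the array at index 1 has size 290
```

```bash
python3 - <<'E'
from h import *
cv2.imwrite("pics/end.png",env.grab_frame("side"))
E
```

```text
(no output)
```

View pics/end.png

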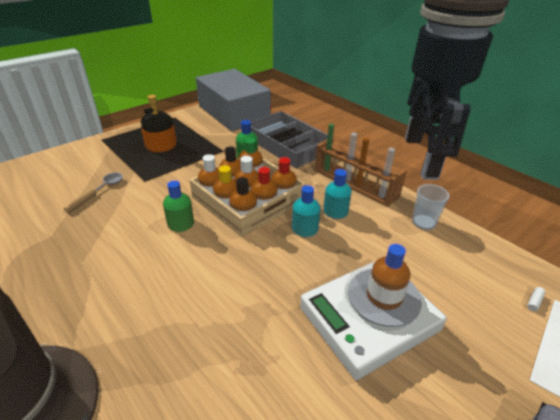

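The bottle stands upright in the middle of the pan at about (388,290), the gripper is clear, and the other eight are still in the crate. Handing in.

```bash
python3 -c "
from station import env
print(env.job_done())"
```

```text
the job is handed in; nothing more can be done
None
```

The blue-capped bottle is standing upright in the middle of the balance pan, the other eight are still in the crate, and I handed the job in after about 12 s of robot time (no verdict was returned).

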